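Tip the sorting tray of brass fittings into the red bin and hang the tray up

TASK

Pick the blue sorting tray up by its handle with all five brass fittings on it, carry it to the red bin without spilling and tip it until every fitting has slid off into that bin. Then hang the empty tray by its handle over the steel rail, so that it hangs there by itself, between the posts and roughly level. Do not touch the polished fittings with the gripper, and leave everything else on the bench where it stands.

Things in the scene. Friction and masses are not known exactly. Their poses are not given: they have to be found in the camera images.
- tray: Blue sorting tray with black rubber floor, loose, about 0.26 kg. 150 mm long (own x), 110 wide (y), floor 4 mm thick; 4 mm walls 28 mm high at the rear (-x) and both sides, front (+x) fully open, no lip. Origin: centre of the underside; z up. The empty tray's centre of mass lies near x -18, 30 mm up. A handle bar runs above its middle line (see tray_grip, tray_hang).
- tray_grip (a point): Good grip point on the handle, 60 mm behind the tray's origin, 98 mm above its underside; fingers close along the tray's y. Axes as the tray's. The handle is a straight wooden bar 14 mm wide (y), 14 high, along x from -81 to +25 mm, 91 to 105 mm above the underside, borne by a steel post 14 mm wide at its rear end (x -81 to -71).
- tray_lip (a point): Middle of the open front edge, on top of the floor: 75 mm ahead of the tray's origin, 4 mm up. The fittings leave here. The rubber grips: they slide only at about 42 to 55 degrees of tilt, different each time, some late; 62 degrees, or a shake, clears it, so grasp with the tool leaning back about 20 to 30 degrees (towards the tray's rear) to leave room to tip.
- tray_hang (a point): Point on the underside of the handle bar, 12 mm behind the tray's origin and 91 mm up, where the rail should come. The bar's front end is free and bears a steel catch (x 25 to 33 mm) reaching down to 76 mm above the underside; so bar, post and tray form a hook that opens to the front (+x).
- piece1: Polished brass round fitting 24 mm across, 14 mm high, about 35 g, lies loose on the tray. Origin: centre of its underside.
- piece2: Polished brass square block fitting 23 x 23 x 16 mm, about 35 g, lies loose on the tray. Origin: centre of its underside.
- piece3: Polished brass round fitting 24 mm across, 14 mm high, about 35 g, lies loose on the tray. Origin: centre of its underside.
- piece4: Polished brass square block fitting 23 x 23 x 16 mm, about 35 g, lies loose on the tray. Origin: centre of its underside.
- piece5: Polished brass round fitting 24 mm across, 14 mm high, about 35 g, lies loose on the tray. Origin: centre of its underside.
- red_bin: Red open bin fixed to the bench, 160 x 160 mm, 80 mm high, walls and floor 4 mm, empty. Origin: centre of its underside. (A like grey bin with wood offcuts is not meant.)
- grey_bin: Grey open bin fixed to the bench, 160 x 160 x 80 mm, with wood offcuts: leave it. Origin: centre of its underside.
- rail: Steel rail fixed to the bench: a straight level bar 12 mm thick in a black rubber sleeve, along its own y, its axis 190 mm above the bench, on two posts 16 mm thick at y -130 and +130 mm, with round feet of 70 mm. Origin: on the bench under the bar's middle. Its -x side faces roughly to the robot.
- rail_mid (a point): Middle of the rail's bar, on its axis, 190 mm above the bench. Axes as the rail's.
- flux_bottle: White bottle 64 mm across, 150 high, black cap. Bystander. Origin: centre of its underside.
- oil_bottle: White bottle 56 mm across, 130 high, black cap. Bystander. Origin: centre of its underside.
- jar: Amber jar 60 mm across, 70 high. Bystander. Origin: centre of its underside.
- screwdriver: Screwdriver lying on the bench along its own x. Bystander.
- brush: Brush lying on the bench along its own x. Bystander.
- sanding_block: Cork block 70 x 40 x 28 mm. Bystander. Origin: centre of its underside.
- collar: Steel collar 50 mm across, 20 high. Bystander. Origin: centre of its underside.
- cup: Blue cup 72 mm across, 80 high. Bystander. Origin: centre of its underside.
Not all that is in view belongs to the job. What is shaped like the tray but purple or turquoise is not meant.

How it is judged:
On the way, in this order (a step that is already met when the one before it is completed fails the run):
1. the tray is lifted, near level, with all five fittings on it (height (world z) of tray above 0.03 m and angle between tray's own z axis and vertical below 0.4 rad and x of piece1 in the frame of tray between -0.08 and 0.08 m and y of piece1 in the frame of tray between -0.06 and 0.06 m and z of piece1 in the frame of tray between -0.01 and 0.04 m and x of piece2 in the frame of tray between -0.08 and 0.08 m and y of piece2 in the frame of tray between -0.06 and 0.06 m and z of piece2 in the frame of tray between -0.01 and 0.04 m and x of piece3 in the frame of tray between -0.08 and 0.08 m and y of piece3 in the frame of tray between -0.06 and 0.06 m and z of piece3 in the frame of tray between -0.01 and 0.04 m and x of piece4 in the frame of tray between -0.08 and 0.08 m and y of piece4 in the frame of tray between -0.06 and 0.06 m and z of piece4 in the frame of tray between -0.01 and 0.04 m and x of piece5 in the frame of tray between -0.08 and 0.08 m and y of piece5 in the frame of tray between -0.06 and 0.06 m and z of piece5 in the frame of tray between -0.01 and 0.04 m), for 0.2 s.
2. the tray is tipped with its open edge over the red bin (angle between tray's own z axis and vertical above 0.45 rad and horizontal distance between tray_lip and red_bin below 0.11 m and height (world z) of tray_lip below 0.25 m).
3. all five fittings lie in the red bin (x of piece1 in the frame of red_bin between -0.08 and 0.08 m and y of piece1 in the frame of red_bin between -0.08 and 0.08 m and z of piece1 in the frame of red_bin between -0.005 and 0.07 m and x of piece2 in the frame of red_bin between -0.08 and 0.08 m and y of piece2 in the frame of red_bin between -0.08 and 0.08 m and z of piece2 in the frame of red_bin between -0.005 and 0.07 m and x of piece3 in the frame of red_bin between -0.08 and 0.08 m and y of piece3 in the frame of red_bin between -0.08 and 0.08 m and z of piece3 in the frame of red_bin between -0.005 and 0.07 m and x of piece4 in the frame of red_bin between -0.08 and 0.08 m and y of piece4 in the frame of red_bin between -0.08 and 0.08 m and z of piece4 in the frame of red_bin between -0.005 and 0.07 m and x of piece5 in the frame of red_bin between -0.08 and 0.08 m and y of piece5 in the frame of red_bin between -0.08 and 0.08 m and z of piece5 in the frame of red_bin between -0.005 and 0.07 m), for 0.2 s.
4. the tray hangs on the rail (x of tray_hang in the frame of rail_mid between -0.055 and 0.055 m and y of tray_hang in the frame of rail_mid between -0.11 and 0.11 m and z of tray_hang in the frame of rail_mid between -0.02 and 0.035 m and angle between tray's own z axis and vertical below 0.7 rad and contact force between tray and rail above 1 N and height (world z) of tray above 0.05 m), for 0.2 s.
At the end, for the whole second after the job is handed in: All five fittings lie inside the red bin (within its walls, below its rim), and the tray hangs by its handle bar on the rail: its hang point within 55 mm across the bar, 110 mm along it from the middle, and -20 to +35 mm above the bar's axis, tilted less than 40 degrees, everything at rest (all of step 3 and all of step 4 and linear speed of each of tray, piece1, piece2, piece3, piece4, piece5 below 0.05 m/s and angular speed of tray below 0.5 rad/s); the robot touches nothing.
It fails at once if the gripper touches a fitting (contact force between any of the arm, the fingers and piece1 above 0.3 N or contact force between any of the arm, the fingers and piece2 above 0.3 N or contact force between any of the arm, the fingers and piece3 above 0.3 N or contact force between any of the arm, the fingers and piece4 above 0.3 N or contact force between any of the arm, the fingers and piece5 above 0.3 N).
It fails at once if a bystander is pushed more than 30 mm from its place (distance of any of flux_bottle, oil_bottle, jar, screwdriver, brush, sanding_block, collar, cup from where it was at the start of the episode above 0.03 m).
It also fails if it takes over 72 s, if anything falls off the work surface, if the arm or the gripper's body presses on something with over 40 N, if the wrist force passes 120 N, or if a joint passes its speed limit or range.

ROBOT

A 7-joint arm with a two-finger parallel gripper is mounted at the origin on the work surface. World frame = base frame: x ahead of the robot, y to its left, z up, the work surface at z = 0. Lengths are in m, angles in rad, forces in N, time in s.
With the tool pointing down it reaches from about 0.4 to 0.9 m from the base axis. Payload 5.6 kg.
Tool frame: the origin (TCP) lies on the centre line of the jaws, within the pads' length; the fingertips stand bot.tip_reach ahead of it and the grasp point (between the pads) lies 6 mm ahead of it (bot.tip_reach is the distance from the TCP to the fingertips, in m); z points along the fingers, y is the line along which they close (so a half turn about z gives the same grasp; the last joint's range is limited). The gripper opens to 92 mm and grips with 3 to 60 N. Pads are 20 mm wide; open, the fingers measure 128 mm over their backs; the gripper's body (75 mm by 189 mm) begins 69 mm behind the grasp point.
Start: joints at [-1.177, 0.468, -0.012, 1.603, 0.006, 1.071, -0.056], TCP at [0.275, 0.589, 0.24] pointing down, gripper open.
Joint ranges: [-2.53, 2.53], [-0.31, 2.02], [-1.57, 1.55], [0.28, 2.44], [-1.29, 4.43], [0.15, 1.84], [-2.92, 2.92]. Speed limits (rad/s): [2.57, 2.57, 3.14, 3.14, 3.14, 3.14, 3.14].

INTERFACE

Orientations are given as a unit quaternion [w, x, y, z].
In Python, from plant import bot gives the robot as it stands.
- The arm moves only by the tool step_arm, never from a script. Its argument "commands" is a list of rows, each a list of 3 entries, a list of its own where there are three numbers: the turn, a rotation vector about the tool's x, y, z in units of 8 degrees (1.0 is 8 degrees), then the shift along the tool's x, y, z in units of 25 mm (1.0 is 25 mm), then the finger opening in mm, from 0 to 91.9. A call has 1 to 10 rows; each row shifts and turns the commanded pose from where the row before left it, along the tool's axes as they then stand; what a row does not reach is not made up. A row lasts 1/10 s, in which the tool goes at most 50 mm and 8.59 degrees, less where a joint would pass 70% of its speed; a pose out of reach is approached as far as the arm can. A call is refused whole if a number of a shift passes 1 or a number of a turn 1, either way. A call with a gripper value outside its range is refused whole. The fingers move at their own pace and stop on an object; the grip force is fixed at half the most. Time passes only in rows, so rows that do not move let the fingers close. It gives the time, the measured TCP pose, the force, the opening and the grip force at its end, in the units of the state.
- bot.get_state(): the state, without advancing time (a new reading comes with each control period).
- bot.grab_frame(name): name is "scene" or "top" or "wrist"; returns (picture, depth): 480x640x3 uint8, blue, green, red; 480x640 float32, m along the optical axis (not along the pixel's ray), 0 where there is no reading.
- bot.camera_model(name): a dict with "mtx" (3x3 intrinsics, pixels), "world_from_camera" (4x4, takes a point from camera to world coordinates). Camera axes: x right, y down, z forward; pixel columns grow to the right and rows downward; lengths in m; the calibration is good to about 2 mm. The wrist camera is an equidistant fisheye: a pixel r from the principal point sees the ray r / f radians off the axis. A picture is of the moment at which its call begins: read the wrist's pose just before it. camera_model takes no time and is no camera call; for the wrist camera it gives the pose at the moment of the call.
- bot.job_done(): hands the job in; it is judged then, once.
The state is a dict: "time": time; "qpos": joint angles; "qvel": joint speeds; "joint_torque": joint torques, N m; "ee_pos": TCP position; "eef_rot": TCP orientation; "contact_force": force on the tool from outside, world axes, zero at the start; "torque": the same for the moment, N m; "opening": finger opening in m; "grasp_force": force on a finger pad.
Only numpy, scipy, OpenCV 4.12 (cv2) and the standard library are available. Lean on these libraries where they do the work, as an engineer would, in place of code of your own. Each camera call takes 0.05 s, during which the arm holds its last target. There are 200 camera calls.

## Working session

There is one attempt and no reset: what is moved stays moved. The work goes in short steps, Python scripts to look and compute and a tool call to move; the robot and the scene stay as the last step left them, time stands still between calls to the robot, and variables do not carry over. Pictures are saved under pics/ and viewed, at most 13 in all, crops included, and the job is handed in when it is done.

Besides the shell and the picture viewer there is one more tool, called after "Emit:" in YAML: its name, and indented under it one key for each argument. step_arm: Moves the arm, as the interface text tells. Its arguments: {"type":"object","properties":{"commands":{"type":"array"}},"required":["commands"]}

```bash
mkdir -p pics; ls; python3 - <<'E'
from plant import bot
import cv2,numpy as np
s=bot.get_state();print(s['time'],s['ee_pos'],s['eef_rot'],bot.tip_reach)
for n in("scene","top"):
    p,d=bot.grab_frame(n);cv2.imwrite(f'pics/{n}0.png',p);np.save(f'{n}0.npy',d)
    c=bot.camera_model(n);print(n,c['mtx'],c['world_from_camera'])
E
```

```text
pics
0.0 [0.27482266 0.58844786 0.23864084] [-1.14265263e-04  2.16694724e-01  9.76239014e-01 -8.77785299e-04] 0.025
scene [[592.23312924   0.         319.41556273]
 [  0.         592.23312924 234.3776706 ]
 [  0.           0.           1.        ]] [[ 0.60756993  0.64172464 -0.46802592  1.08016259]
 [ 0.79425782 -0.48817362  0.36171956 -0.46825035]
 [ 0.00364644 -0.59150318 -0.80629442  1.1577696 ]
 [ 0.          0.          0.          1.        ]]
top [[473.88035201   0.         316.0696353 ]
 [  0.         473.88035201 240.0388624 ]
 [  0.           0.           1.        ]] [[ 0.02566806 -0.99542648  0.09201774  0.38978309]
 [-0.9995505  -0.02698232 -0.01306695  0.00511949]
 [ 0.01549005 -0.09164098 -0.99567163  1.27623902]
 [ 0.          0.          0.          1.        ]]
```

View pics/scene0.png

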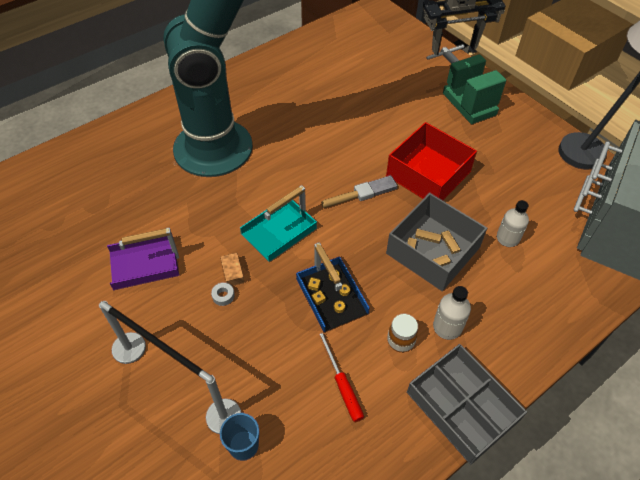

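View pics/top0.png

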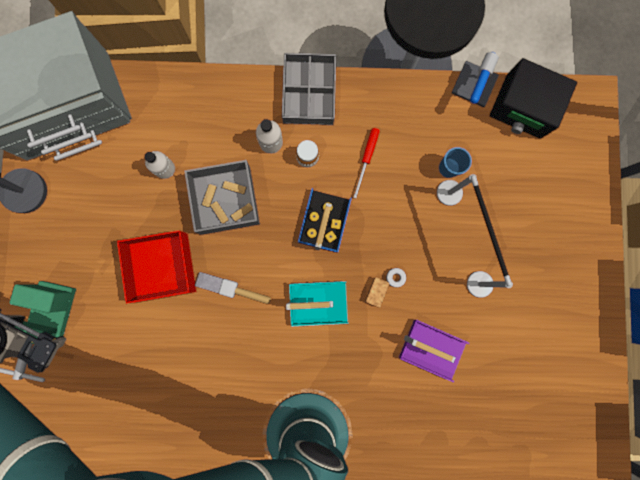

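Candidates, in top-view pixels: the blue tray with brass at (325,222), the turquoise look-alike at (317,303), the purple look-alike at (433,350) and the blue cup at (456,162). By the description it is the blue one with fittings, at (325,222) in top and about (335,292) in scene. I'll check it in a close crop.

```bash
python3 - <<'E'
import cv2,numpy as np
a=cv2.imread('pics/top0.png')[180:260,285:365];b=cv2.imread('pics/scene0.png')[235:335,285:385]
cv2.imwrite('pics/crop0.png',np.hstack([cv2.resize(a,(400,400),interpolation=2),cv2.resize(b,(400,400),interpolation=2)]))
E
cat > h.py <<'E'
import numpy as np,cv2
from plant import bot
def ray(n,uv,c=None):
    c=c or bot.camera_model(n);T=c['world_from_camera'];K=c['mtx']
    d=T[:3,:3]@np.linalg.inv(K)@np.array([uv[0],uv[1],1.]);return T[:3,3],d
def plane(n,uv,z):
    o,d=ray(n,uv);return o+d*(z-o[2])/d[2]
def proj(n,P):
    c=bot.camera_model(n);T=np.linalg.inv(c['world_from_camera']);p=T[:3,:3]@np.array(P)+T[:3,3];q=c['mtx']@p;return q[:2]/q[2]
def pts(n,d):
    c=bot.camera_model(n);K=c['mtx'];T=c['world_from_camera'];v,u=np.mgrid[:480,:640]
    p=np.stack([(u-K[0,2])/K[0,0]*d,(v-K[1,2])/K[1,1]*d,d],-1);return p@T[:3,:3].T+T[:3,3]
E
python3 - <<'E'
from h import *
def comp(m):
    n,l,s,c=cv2.connectedComponentsWithStats(m.astype('uint8'));return [(l==i,s[i]) for i in range(1,n) if s[i][4]>60]
for n in("top","scene"):
    p=cv2.imread(f'pics/{n}0.png');h=cv2.cvtColor(p,cv2.COLOR_BGR2HSV);d=np.load(f'{n}0.npy');P=pts(n,d)
    H,S,V=[h[...,i].astype(int) for i in range(3)];ok=d>0
    red=((H<5)|(H>175))&(S>200)&(V>60)
    rim=red&(P[...,2]>.074)&(P[...,2]<.086)&ok
    q=P[rim][:,:2];q=q[(q[:,1]>.2)]
    print(n,'redrim',len(q),cv2.minAreaRect(q.astype('f4')))
    # rail by height
    m=ok&(P[...,2]>.178)&(P[...,2]<.205)&(P[...,0]>.3)&(P[...,1]<-.2)&(P[...,1]>-.75)&(V<90)
    for c,s in comp(m):
        q=P[c];print('rail',s,q.mean(0),q.min(0),q.max(0))
    blue=(H>105)&(H<130)&(S>120)&ok
    for c,s in comp(blue):
        q=P[c];print('blue',s,q.mean(0).round(3),np.percentile(q[:,2],[5,50,95]).round(3))
    # handle of the tray
    m=ok&(P[...,2]>.085)&(P[...,2]<.115)&(P[...,0]>.4)&(P[...,0]<.75)&(abs(P[...,1])<.15)
    for c,s in comp(m):
        q=P[c];r=cv2.minAreaRect(q[:,:2].astype('f4'));print('bar',s,r,np.median(q[:,2]),q.min(0),q.max(0))
E
```

```text
top redrim 447 ((0.4226873517036438, 0.3969920873641968), (0.1587158590555191, 0.16285733878612518), 11.346006393432617)
rail [474 186  34  91 462] [ 0.52254299 -0.41124712  0.19508676] [ 0.41880411 -0.44814284  0.18546444] [ 0.62657262 -0.37428832  0.20098209]
blue [470  70  20  33 216] [ 0.909 -0.421  0.1  ] [0.09  0.103 0.11 ]
blue [298 189  17  57 136] [0.552 0.018 0.021] [0.    0.027 0.032]
blue [321 199  30  52 129] [ 0.537 -0.074  0.011] [0.    0.006 0.031]
blue [630 289  10  55 466] [ 0.303 -1.263 -0.56 ] [-0.583 -0.56  -0.536]
bar [260 139  18   7  70] ((0.7453901171684265, 0.11809542030096054), (0.008773606270551682, 0.043608684092760086), 0.5359524488449097) 0.09578719816471293 [0.74101863 0.09633268 0.08518782] [0.74994017 0.13993143 0.1097611 ]
bar [316 204  16  45 250] ((0.535862386226654, -0.02770301140844822), (0.013427350670099258, 0.11309110373258591), 77.39202117919922) 0.1049664534177005 [ 0.47954021 -0.04594901  0.09099008] [ 0.59112721 -0.01028181  0.11161656]
scene redrim 461 ((0.42438429594039917, 0.39705902338027954), (0.1619076430797577, 0.16756130754947662), 11.544173240661621)
rail [108 307  94  69 781] [ 0.52855717 -0.41207713  0.19402085] [ 0.42050234 -0.45268209  0.18593585] [ 0.63190064 -0.37406379  0.20015386]
blue [330 257  39  56 298] [0.569 0.018 0.018] [0.003 0.019 0.03 ]
blue [297 266  29  66 380] [ 0.534 -0.072  0.018] [0.002 0.02  0.03 ]
bar [314 242  28  47 364] ((0.5388350486755371, -0.027136608958244324), (0.016102880239486694, 0.1155017614364624), 77.50164031982422) 0.10307769016123824 [ 0.48160369 -0.04561357  0.08646826] [ 0.59503404 -0.00839226  0.11126284]
```

View pics/crop0.png

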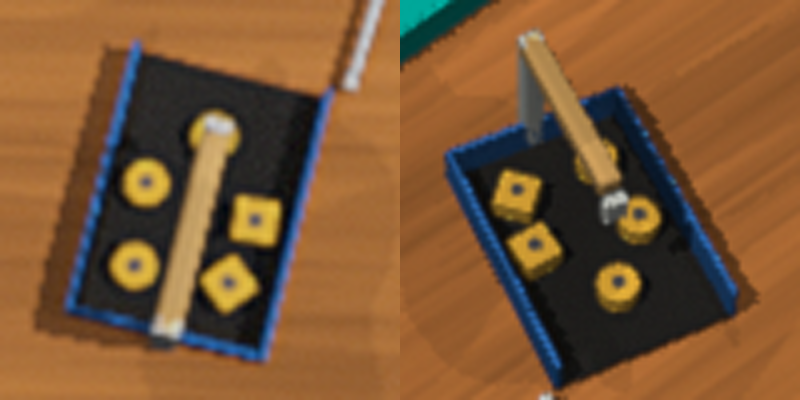

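The crop confirms the blue tray: its steel post is at the rear, on the near side at crop px (165,328), and its catch and open front face away from the robot. All five brass pieces are on it. The bar is at z 0.105 with length 113 mm, which matches the spec. That puts the tray origin at about (0.560,-0.033) with yaw -12.6°. The bin is at (0.424,0.397). The rail middle is at (0.526,-0.412), with its x axis at yaw -70.5°.

```bash
cat >> h.py <<'E'
from scipy.spatial.transform import Rotation as Ro
def cur():
    s=bot.get_state();q=s['eef_rot'];return np.array(s['ee_pos']),Ro.from_quat([q[1],q[2],q[3],q[0]]),s
def toolR(yaw,lean):  # tool y = tray y, z leaning forward (tray x) by lean, degrees
    y=np.radians(yaw);l=np.radians(lean);dx=np.array([np.cos(y),np.sin(y),0]);ty=np.array([-dx[1],dx[0],0])
    z=dx*np.sin(l)-np.array([0,0,1])*np.cos(l);return Ro.from_matrix(np.stack([np.cross(ty,z),ty,z],1))
def plan(tp,tR,n,sp=None,sR=None):
    p,R,_=cur()
    if sp is not None:p,R=np.array(sp),sR
    for k in range(n):
        rv=(R.inv()*tR).as_rotvec()/(n-k);sh=R.inv().apply(tp-p)/(n-k)
        t=np.round(np.degrees(rv)/8,2);s=np.round(sh/.025,2)
        print([[float(x) for x in t],[float(x) for x in s]],end=',\n')
        p=p+R.apply(s*.025);R=R*Ro.from_rotvec(np.radians(t*8))
    print('end',p.round(4));return p,R
E
python3 - <<'E'
from h import *
d=np.array([np.cos(np.radians(-12.6)),np.sin(np.radians(-12.6)),0])
R=toolR(-12.6,28);g=np.array([.560,-.0327,0])-.060*d;g[2]=.098
tcp=g-R.apply([0,0,.006]);print(tcp)
p,r=plan(tcp-R.apply([0,0,.09]),R,30)
E
```

```text
[ 0.498696   -0.01899693  0.10329769]
[[-0.01, -0.12, -0.05], [-0.56, -0.62, 0.08]],
[[-0.01, -0.12, -0.05], [-0.55, -0.62, 0.08]],
[[-0.01, -0.12, -0.05], [-0.55, -0.63, 0.09]],
[[-0.01, -0.12, -0.05], [-0.54, -0.63, 0.1]],
[[-0.01, -0.12, -0.05], [-0.53, -0.64, 0.11]],
[[-0.01, -0.12, -0.05], [-0.53, -0.64, 0.12]],
[[-0.01, -0.12, -0.05], [-0.52, -0.64, 0.12]],
[[-0.01, -0.12, -0.05], [-0.52, -0.65, 0.13]],
[[-0.01, -0.11, -0.05], [-0.51, -0.65, 0.14]],
[[-0.01, -0.12, -0.05], [-0.5, -0.65, 0.15]],
[[-0.01, -0.11, -0.05], [-0.49, -0.66, 0.15]],
[[-0.01, -0.12, -0.05], [-0.49, -0.66, 0.16]],
[[-0.02, -0.12, -0.05], [-0.48, -0.67, 0.17]],
[[-0.01, -0.11, -0.05], [-0.47, -0.67, 0.17]],
[[-0.02, -0.12, -0.05], [-0.46, -0.67, 0.18]],
[[-0.02, -0.11, -0.05], [-0.46, -0.68, 0.19]],
[[-0.01, -0.12, -0.05], [-0.45, -0.68, 0.19]],
[[-0.02, -0.11, -0.05], [-0.44, -0.68, 0.2]],
[[-0.01, -0.12, -0.05], [-0.43, -0.69, 0.2]],
[[-0.02, -0.11, -0.05], [-0.43, -0.69, 0.21]],
[[-0.01, -0.11, -0.05], [-0.42, -0.69, 0.21]],
[[-0.02, -0.12, -0.05], [-0.41, -0.7, 0.22]],
[[-0.01, -0.11, -0.05], [-0.4, -0.7, 0.23]],
[[-0.02, -0.12, -0.05], [-0.39, -0.7, 0.23]],
[[-0.01, -0.11, -0.05], [-0.38, -0.71, 0.23]],
[[-0.02, -0.12, -0.05], [-0.38, -0.71, 0.24]],
[[-0.01, -0.11, -0.05], [-0.36, -0.71, 0.24]],
[[-0.02, -0.12, -0.05], [-0.36, -0.72, 0.25]],
[[-0.01, -0.11, -0.06], [-0.35, -0.72, 0.25]],
[[-0.02, -0.12, -0.05], [-0.33, -0.72, 0.26]],
end [ 0.4574 -0.0097  0.1827]
```

Emit:
step_arm:
  commands:
    - [[0,-0.12,-0.05],[-0.56,-0.62,0.08],80]
    - [[0,-0.12,-0.05],[-0.55,-0.62,0.08],80]
    - [[0,-0.12,-0.05],[-0.55,-0.63,0.09],80]
    - [[0,-0.12,-0.05],[-0.54,-0.63,0.1],80]
    - [[0,-0.12,-0.05],[-0.53,-0.64,0.11],80]
    - [[0,-0.12,-0.05],[-0.53,-0.64,0.12],80]
    - [[0,-0.12,-0.05],[-0.52,-0.64,0.12],80]
    - [[0,-0.12,-0.05],[-0.52,-0.65,0.13],80]
    - [[0,-0.12,-0.05],[-0.51,-0.65,0.14],80]
    - [[0,-0.12,-0.05],[-0.5,-0.65,0.15],80]

```text
time: 1.1
ee_pos: [0.3359, 0.3884, 0.2214]
eef_rot: [0.082, 0.182, 0.98, -0.019]
contact_force: [0.6, -0.3, -0.2]
opening: 0.0802
grasp_force: 0.0
```

Emit:
step_arm:
  commands:
    - [[0,-0.12,-0.05],[-0.49,-0.66,0.15],80]
    - [[0,-0.12,-0.05],[-0.49,-0.66,0.16],80]
    - [[0,-0.12,-0.05],[-0.48,-0.67,0.17],80]
    - [[0,-0.12,-0.05],[-0.47,-0.67,0.17],80]
    - [[0,-0.12,-0.05],[-0.46,-0.67,0.18],80]
    - [[0,-0.12,-0.05],[-0.46,-0.68,0.19],80]
    - [[0,-0.12,-0.05],[-0.45,-0.68,0.19],80]
    - [[0,-0.12,-0.05],[-0.44,-0.68,0.2],80]
    - [[0,-0.12,-0.05],[-0.43,-0.69,0.2],80]
    - [[0,-0.12,-0.05],[-0.43,-0.69,0.21],80]

```text
time: 2.1
ee_pos: [0.3963, 0.1878, 0.2071]
eef_rot: [0.163, 0.145, 0.975, -0.036]
contact_force: [-0.0, 0.4, -0.8]
opening: 0.0799
grasp_force: 0.0
```

```bash
python3 - <<'E'
from h import *
p,R,s=cur();print(p,R.as_matrix().round(3),s['qpos'],s['qvel'])
R=toolR(-12.6,28);t=np.array([.498696,-.019,.1033])
plan(t-R.apply([0,0,.09]),R,10)
E
```

```text
[0.39625716 0.18783187 0.20711493] [[-0.905  0.295  0.308]
 [ 0.271  0.955 -0.118]
 [-0.329 -0.023 -0.944]] [-0.91812444  0.06240866  0.20012296  2.28540222  0.45741418  0.68624023
  0.21523414] [ 0.20574405 -0.14616439  0.17898322  0.24505402  0.30247833 -0.24400823
  0.17303576]
[[-0.04, -0.11, -0.05], [-0.4, -0.68, 0.26]],
[[-0.04, -0.11, -0.05], [-0.4, -0.68, 0.26]],
[[-0.04, -0.11, -0.04], [-0.39, -0.69, 0.27]],
[[-0.04, -0.11, -0.05], [-0.38, -0.69, 0.27]],
[[-0.04, -0.11, -0.04], [-0.37, -0.7, 0.27]],
[[-0.04, -0.11, -0.05], [-0.36, -0.7, 0.27]],
[[-0.04, -0.11, -0.04], [-0.35, -0.71, 0.27]],
[[-0.03, -0.11, -0.05], [-0.34, -0.71, 0.27]],
[[-0.04, -0.11, -0.04], [-0.33, -0.71, 0.28]],
[[-0.03, -0.11, -0.05], [-0.33, -0.71, 0.27]],
end [ 0.4574 -0.0097  0.1828]
```

Emit:
step_arm:
  commands:
    - [[-0.04,-0.11,-0.05],[-0.4,-0.68,0.26],80]
    - [[-0.04,-0.11,-0.05],[-0.4,-0.68,0.26],80]
    - [[-0.04,-0.11,-0.04],[-0.39,-0.69,0.27],80]
    - [[-0.04,-0.11,-0.05],[-0.38,-0.69,0.27],80]
    - [[-0.04,-0.11,-0.04],[-0.37,-0.7,0.27],80]
    - [[-0.04,-0.11,-0.05],[-0.36,-0.7,0.27],80]
    - [[-0.04,-0.11,-0.04],[-0.35,-0.71,0.27],80]
    - [[-0.03,-0.11,-0.05],[-0.34,-0.71,0.27],80]
    - [[-0.04,-0.11,-0.04],[-0.33,-0.71,0.28],80]
    - [[-0.03,-0.11,-0.05],[-0.33,-0.71,0.27],80]

```text
time: 3.1
ee_pos: [0.4567, -0.0077, 0.183]
eef_rot: [0.24, 0.106, 0.965, -0.026]
contact_force: [-0.5, -0.1, 0.0]
opening: 0.08
grasp_force: 0.0
```

Emit:
step_arm:
  commands:
    - [[0,0,0],[0,0,0],80]
    - [[0,0,0],[0,0,0],80]

```text
time: 3.3
ee_pos: [0.4563, -0.0082, 0.1828]
eef_rot: [0.239, 0.108, 0.965, -0.027]
contact_force: [0.4, -0.1, 0.3]
opening: 0.0799
grasp_force: 0.0
```

```bash
python3 - <<'E'
from h import *
p,R,s=cur();print(p,R.as_matrix().round(3),s['qpos'])
c=bot.camera_model('wrist');print(c['mtx'],c['world_from_camera'])
pic,d=bot.grab_frame('wrist');cv2.imwrite('pics/w1.png',pic);np.save('w1.npy',d)
# fisheye prediction of key points
T=np.linalg.inv(c['world_from_camera']);K=c['mtx']
def fp(P):
    q=T[:3,:3]@P+T[:3,3];th=np.arctan2(np.hypot(q[0],q[1]),q[2]);a=np.arctan2(q[1],q[0]);return K[0,0]*th*np.cos(a)+K[0,2],K[1,1]*th*np.sin(a)+K[1,2]
y=np.radians(-12.6);dx=np.array([np.cos(y),np.sin(y),0])
for x,z in((-81,105),(-60,105),(25,105)):
    P=np.array([.56,-.0327,z/1000])+dx*x/1000;u=fp(P);print(x,u);cv2.circle(pic,(int(u[0]),int(u[1])),3,(255,0,255),1)
cv2.imwrite('pics/w1b.png',pic)
R2=toolR(-12.6,28);t=np.array([.498696,-.019,.1033]);plan(t,R2,5)
E
```

```text
[ 0.45627554 -0.00823315  0.18282804] [[-0.862  0.221  0.455]
 [ 0.196  0.975 -0.104]
 [-0.467 -0.    -0.884]] [-0.30145304  0.046271    0.12659177  2.43759929  0.71941071  0.27054954
  0.51107309]
[[371.64829954   0.         311.03216691]
 [  0.         371.64829954 241.11498148]
 [  0.           0.           1.        ]] [[ 0.22096448  0.71382115  0.66455553  0.32733813]
 [ 0.97528122 -0.16094711 -0.15140203  0.02191384]
 [-0.00111568  0.681583   -0.73173996  0.27684832]
 [ 0.          0.          0.          1.        ]]
-81 (np.float64(308.01298723713853), np.float64(238.6776670904463))
-60 (np.float64(308.2813307310072), np.float64(261.84875012939716))
25 (np.float64(309.1376733186786), np.float64(331.71967218035917))
[[-0.0, -0.0, -0.0], [-0.01, -0.02, 0.73]],
[[-0.0, -0.0, -0.0], [-0.01, -0.02, 0.73]],
[[-0.0, -0.01, -0.0], [-0.01, -0.02, 0.73]],
[[-0.0, -0.0, -0.0], [-0.02, -0.02, 0.72]],
[[-0.0, -0.01, -0.0], [-0.01, -0.02, 0.73]],
end [ 0.4987 -0.0191  0.1032]
```

View pics/w1b.png

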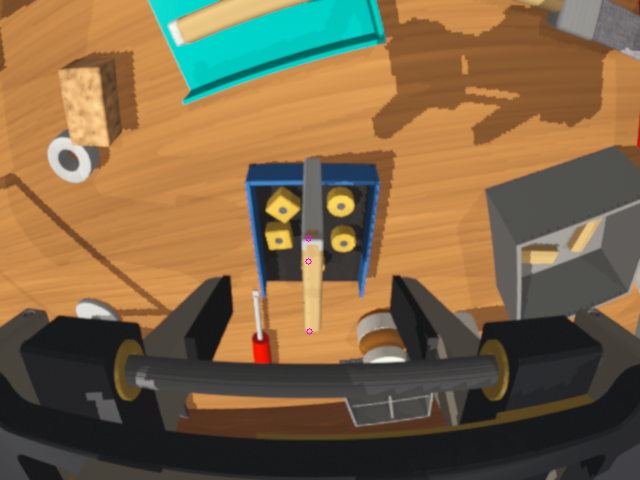

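The wrist view shows the bar from (312,242) at its rear to (313,330) at its front. The predictions fall within about 4 px (2 mm), so I'll go straight down the tool axis.

Emit:
step_arm:
  commands:
    - [[0,0,0],[0,0,0.7],80]
    - [[0,0,0],[0,0,0.7],80]
    - [[0,0,0],[0,0,0.7],80]
    - [[0,0,0],[0,0,0.7],80]
    - [[0,0,0],[0,0,0.7],80]
    - [[0,0,0],[0,0,0.1],80]
    - [[0,0,0],[0,0,0],80]

```text
time: 4.05
ee_pos: [0.4941, -0.0145, 0.1093]
eef_rot: [0.239, 0.105, 0.965, -0.028]
contact_force: [-0.2, 0.5, 0.2]
opening: 0.08
grasp_force: 0.0
```

```bash
python3 - <<'E'
from h import *
p,R,s=cur();print(p,R.as_matrix().round(3),s['qpos'],s['contact_force'])
R2=toolR(-12.6,28);t=np.array([.498696,-.019,.1033]);plan(t,R2,1)
E
```

```text
[ 0.49409851 -0.01450621  0.1092999 ] [[-0.864  0.215  0.454]
 [ 0.189  0.976 -0.104]
 [-0.466 -0.004 -0.885]] [-0.16371786  0.29053073  0.02461082  2.40380117  1.62952831  0.16143021
 -0.37983164] [-0.2013077   0.48397916  0.18338162]
[[-0.02, -0.03, 0.03], [-0.08, -0.13, 0.31]],
end [ 0.4986 -0.0189  0.1034]
```

Emit:
step_arm:
  commands:
    - [[0,0,0],[-0.05,-0.04,0.28],80]
    - [[0,0,0],[0,0,0],40]
    - [[0,0,0],[0,0,0],5]
    - [[0,0,0],[0,0,0],5]
    - [[0,0,0],[0,0,0],5]
    - [[0,0,0],[0,0,0],5]
    - [[0,0,0],[0,0,0],5]
    - [[0,0,0],[0,0,0],5]

```text
time: 4.85
ee_pos: [0.4982, -0.0183, 0.1043]
eef_rot: [0.239, 0.107, 0.965, -0.028]
contact_force: [-0.1, 0.4, 0.1]
opening: 0.0263
grasp_force: 0.0
```

```bash
python3 - <<'E'
from h import *
p,R,s=cur();print(p,R.as_matrix().round(3),s['qpos'],s['contact_force'],s['opening'],s['grasp_force'])
plan(p+[0.05,0,.08],R,5)
E
```

```text
[ 0.49823171 -0.01834622  0.10430877] [[-0.863  0.219  0.455]
 [ 0.192  0.976 -0.106]
 [-0.467 -0.004 -0.884]] [-0.13771947  0.30876785  0.0080408   2.3968902   1.71282101  0.16396296
 -0.45677182] [-0.07953456  0.41106004  0.0802655 ] 0.02630609907454671 0.0
[[0.0, 0.0, 0.0], [-0.64, 0.09, -0.38]],
[[0.0, 0.0, 0.0], [-0.65, 0.08, -0.38]],
[[0.0, 0.0, 0.0], [-0.64, 0.09, -0.39]],
[[0.0, 0.0, 0.0], [-0.65, 0.08, -0.38]],
[[0.0, 0.0, 0.0], [-0.64, 0.09, -0.39]],
end [ 0.5482 -0.0183  0.1843]
```

Emit:
step_arm:
  commands:
    - [[0,0,0],[0,0,0],5]
    - [[0,0,0],[0,0,0],5]
    - [[0,0,0],[0,0,0],5]
    - [[0,0,0],[0,0,0],5]
    - [[0,0,0],[0,0,0],5]

```text
time: 5.35
ee_pos: [0.4982, -0.0179, 0.1042]
eef_rot: [0.239, 0.106, 0.965, -0.028]
contact_force: [-0.1, 1.4, -0.4]
opening: 0.0138
grasp_force: 30.0
```

Emit:
step_arm:
  commands:
    - [[0,0,0],[-0.1,0,-0.2],5]
    - [[0,0,0],[-0.2,0,-0.3],5]
    - [[0,0,0],[-0.3,0,-0.4],5]
    - [[0,0,0],[-0.4,0,-0.4],5]
    - [[0,0,0],[-0.4,0,-0.4],5]
    - [[0,0,0],[-0.4,0,-0.4],5]
    - [[0,0,0],[-0.4,0,-0.4],5]
    - [[0,0,0],[-0.2,0,-0.2],5]
    - [[0,0,0],[0,0,0],5]
    - [[0,0,0],[0,0,0],5]

```text
time: 6.35
ee_pos: [0.518, -0.0234, 0.1907]
eef_rot: [0.238, 0.107, 0.965, -0.029]
contact_force: [0.3, -0.1, -6.1]
opening: 0.0139
grasp_force: 30.0
```

```bash
python3 - <<'E'
from h import *
p,R,s=cur();print(p,R.as_matrix().round(3),s['qpos'],s['contact_force'],s['opening'],s['grasp_force'])
o=[]
for n in('scene','wrist'):
    f,d=bot.grab_frame(n);np.save(n+'2.npy',d);o.append(f)
    if n=='scene':
        P=pts(n,d);h=cv2.cvtColor(f,cv2.COLOR_BGR2HSV);b=(h[...,0]>105)&(h[...,0]<130)&(h[...,1]>120)&(d>0)&(P[...,0]<.8)
        k,l,st,c=cv2.connectedComponentsWithStats(b.astype('uint8'))
        for i in range(1,k):
            if st[i][4]>60:
                q=P[l==i];print(st[i],q.mean(0).round(3),q.min(0).round(3),q.max(0).round(3))
cv2.imwrite('pics/s2.png',np.hstack([cv2.resize(o[0][170:370,230:430],(400,400)),cv2.resize(o[1][100:420,150:470],(400,400))]))
E
```

```text
[ 0.51798638 -0.02343771  0.19074768] [[-0.864  0.221  0.452]
 [ 0.193  0.975 -0.107]
 [-0.465 -0.005 -0.885]] [ 0.11969291  0.15672712 -0.24792756  2.28435719  0.6898769   0.31360243
  0.61389348] [ 0.32933062 -0.07346439 -6.06048723] 0.01388001436855641 29.996615052223206
[335 242  41  60 347] [0.589 0.012 0.104] [ 0.515 -0.005  0.084] [0.665 0.03  0.119]
[298 248  32  73 479] [ 0.549 -0.072  0.104] [ 0.496 -0.109  0.085] [ 0.642 -0.006  0.117]
```

View pics/s2.png

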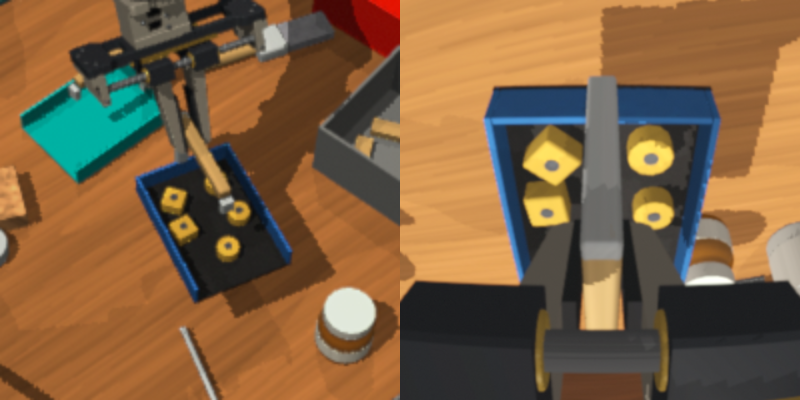

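Lifted: in both crops all five fittings are on the tray. The walls are at z 0.085–0.119, so it is level with no slip. Next I'll check that the tipping pose is reachable, with a kinematic fit from the logged states.

```bash
cat > kin.py <<'E'
import numpy as np
from itertools import product
from scipy.optimize import least_squares
from scipy.spatial.transform import Rotation as Ro
D=[([-1.177,.468,-.012,1.603,.006,1.071,-.056],[.2748,.5884,.2386],[0,.2167,.9762,-.0009]),
([-.91812,.06241,.20012,2.2854,.45741,.68624,.21523],[.39626,.18783,.20711],[.163,.145,.975,-.036]),
([-.30145,.04627,.12659,2.4376,.71941,.27055,.51107],[.45628,-.00823,.18283],[.239,.108,.965,-.027]),
([-.16372,.29053,.02461,2.4038,1.62953,.16143,-.37983],[.4941,-.01451,.1093],[.239,.105,.965,-.028]),
([-.13772,.30877,.00804,2.39689,1.71282,.16396,-.45677],[.49823,-.01835,.10431],[.239,.107,.965,-.028]),
([.11969,.15673,-.24793,2.28436,.68988,.3136,.61389],[.51799,-.02344,.19075],[.238,.107,.965,-.029])]
def fk(q,s,x):
    R=Ro.identity();p=np.zeros(3);ax='zyzyzyz'
    off=[[0,0,x[0]],[0,0,0],[x[5],0,x[1]],[0,0,0],[x[6],0,x[2]],[0,0,0],[x[7],0,x[3]]]
    R=Ro.from_euler('z',x[4])
    for i in range(7):
        if i!=6:
            R=R*Ro.from_euler(ax[i],s[i]*q[i]);p=p+R.apply([0,0,0])
            nxt={0:[0,0,x[0]],2:[x[5],0,x[1]],4:[x[6],0,x[2]],5:[x[7],0,x[3]]}.get(i)
            if nxt is not None:p=p+R.apply(nxt)
        else:R=R*Ro.from_euler('z',s[6]*q[6]+x[8])
    return p,R
def Q(o):return Ro.from_quat([o[1],o[2],o[3],o[0]])
def fit():
    best=None
    for s in product([1,-1],repeat=4):
        s=[s[0],1,s[1],1,s[2],1,s[3]]
        for b in(0,3.14):
          for y7 in(0,1.57,-1.57,3.14):
            f=lambda x:np.concatenate([np.r_[fk(q,s,x)[0]-t,.3*(Q(o).inv()*fk(q,s,x)[1]).as_rotvec()] for q,t,o in D])
            r=least_squares(f,[.35,.45,.45,.25,b,0,0,0,y7],max_nfev=25)
            if best is None or r.cost<best[0]:best=(r.cost,s,r.x)
    return best
if __name__=='__main__':
    c,s,x=fit();print(c,s,x.round(4));np.savez('kin.npz',s=s,x=x)
E
time python3 kin.py
cat > ik.py <<'E'
from kin import *
z=np.load('kin.npz');S,X=list(z['s']),z['x']
lo=np.array([-2.53,-.31,-1.57,.28,-1.29,.15,-2.92])+.03;hi=np.array([2.53,2.02,1.55,2.44,4.43,1.84,2.92])-.03
def ik(tp,tR,q0):
    def f(q):
        p,R=fk(q,S,X);return np.r_[p-tp,.3*(tR.inv()*R).as_rotvec(),.002*(q-q0)]
    r=least_squares(f,np.clip(q0,lo+.01,hi-.01),bounds=(lo,hi));p,R=fk(r.x,S,X)
    return r.x,1000*np.linalg.norm(p-tp),np.degrees((tR.inv()*R).magnitude())
E
python3 - <<'E'
from h import *
from ik import ik
from kin import D
q0=np.array(cur()[2]['qpos'])
bin=np.array([.4235,.397,0])
for yaw in range(-20,181,20):
  o=[]
  for tilt in(0,45,62):
    dx=np.array([np.cos(np.radians(yaw)),np.sin(np.radians(yaw)),0])
    t=np.radians(tilt);gl=dx*(-.135*np.cos(t)+.094*np.sin(t))+np.array([0,0,.135*np.sin(t)+.094*np.cos(t)])
    lip=bin-.03*dx+[0,0,.13];R=toolR(yaw,28-tilt);q,e,a=min([ik(lip+gl-R.apply([0,0,.006]),R,np.array(k)) for k in(q0,D[0][0])],key=lambda r:r[1]+r[2]);o+=[round(e,1),round(a,1)]
  print(yaw,o,q.round(2))
E
```

```text
0.00019063583381770505 [-1, 1, -1, 1, -1, 1, -1] [ 3.5470e-01  4.9060e-01  4.8890e-01  3.0670e-01 -4.8600e-02  3.8000e-03
  1.2100e-02 -1.1000e-03  1.5266e+00]
-20 [np.float64(0.0), np.float64(0.0), np.float64(0.0), np.float64(0.0), np.float64(0.0), np.float64(0.0)] [-0.55  0.5  -0.04  1.54 -0.43  1.51  0.76]
0 [np.float64(0.0), np.float64(0.0), np.float64(0.0), np.float64(0.0), np.float64(0.0), np.float64(0.0)] [-0.56  0.57 -0.11  1.43 -0.27  1.64  0.95]
20 [np.float64(0.0), np.float64(0.0), np.float64(0.0), np.float64(0.0), np.float64(0.0), np.float64(0.0)] [-0.6   0.62 -0.17  1.35 -0.11  1.73  1.17]
40 [np.float64(18.3), np.float64(3.6), np.float64(0.0), np.float64(0.0), np.float64(0.0), np.float64(0.0)] [-0.66  0.64 -0.2   1.32  0.06  1.78  1.41]
60 [np.float64(6.7), np.float64(1.3), np.float64(0.0), np.float64(0.0), np.float64(0.0), np.float64(0.0)] [-0.73  0.64 -0.22  1.33  0.22  1.78  1.66]
80 [np.float64(0.2), np.float64(0.0), np.float64(0.0), np.float64(0.0), np.float64(0.0), np.float64(0.0)] [-0.8   0.6  -0.22  1.4   0.36  1.71  1.91]
100 [np.float64(0.0), np.float64(0.0), np.float64(0.0), np.float64(0.0), np.float64(0.0), np.float64(0.0)] [-0.86  0.53 -0.21  1.5   0.49  1.6   2.14]
120 [np.float64(0.0), np.float64(0.0), np.float64(0.0), np.float64(0.0), np.float64(0.0), np.float64(0.0)] [-0.91  0.45 -0.21  1.63  0.6   1.44  2.37]
140 [np.float64(9.0), np.float64(4.2), np.float64(0.0), np.float64(0.0), np.float64(0.0), np.float64(0.0)] [-0.51  0.43 -0.74  1.77  0.87  1.38  2.46]
160 [np.float64(0.0), np.float64(0.0), np.float64(0.0), np.float64(0.0), np.float64(0.0), np.float64(0.0)] [-0.42  0.33 -0.8   1.91  0.93  1.15  2.71]
180 [np.float64(0.0), np.float64(0.0), np.float64(0.0), np.float64(0.0), np.float64(0.1), np.float64(0.0)] [-2.22  0.64  1.52  2.02 -0.37  0.65 -2.18]
real	1m54.628s
user	1m55.070s
sys	0m0.108s
```

```bash
cat >> h.py <<'E'
def tipT(lip,yaw,tilt,grip=(.135,.094),lean=28):
    dx=np.array([np.cos(np.radians(yaw)),np.sin(np.radians(yaw)),0]);t=np.radians(tilt)
    gl=dx*(-grip[0]*np.cos(t)+grip[1]*np.sin(t))+np.array([0,0,grip[0]*np.sin(t)+grip[1]*np.cos(t)])
    R=toolR(yaw,lean-tilt);return np.array(lip)+gl-R.apply([0,0,.006]),R
E
python3 - <<'E'
from h import *
dx=np.array([np.cos(np.radians(5)),np.sin(np.radians(5)),0])
lip=np.array([.4235,.397,0])-.035*dx+[0,0,.2]
p,R,s=cur();a=p+[-.03,.06,.08]
print(a);p,R=plan(a,toolR(-10,28),7)
tp,tR=tipT(lip,5,0);print(tp);plan(tp,tR,28,p,R)
E
```

```text
[0.48809707 0.03696763 0.27066332]
[[-0.03, -0.01, -0.04], [0.0, 0.29, -0.52]],
[[-0.03, -0.0, -0.04], [-0.0, 0.3, -0.52]],
[[-0.03, -0.01, -0.04], [-0.0, 0.3, -0.52]],
[[-0.02, -0.0, -0.04], [-0.01, 0.3, -0.51]],
[[-0.03, -0.01, -0.04], [-0.01, 0.3, -0.51]],
[[-0.02, -0.0, -0.04], [-0.01, 0.31, -0.51]],
[[-0.03, -0.01, -0.04], [-0.0, 0.3, -0.52]],
end [0.488  0.0369 0.2707]
[0.25134079 0.38193802 0.29929769]
[[-0.03, 0.0, -0.06], [0.35, 0.43, -0.23]],
[[-0.03, 0.0, -0.06], [0.35, 0.43, -0.23]],
[[-0.03, 0.0, -0.06], [0.34, 0.43, -0.23]],
[[-0.03, 0.0, -0.06], [0.34, 0.44, -0.23]],
[[-0.03, 0.0, -0.06], [0.34, 0.44, -0.23]],
[[-0.03, 0.0, -0.06], [0.33, 0.45, -0.22]],
[[-0.03, 0.0, -0.06], [0.33, 0.45, -0.22]],
[[-0.03, -0.0, -0.06], [0.32, 0.45, -0.22]],
[[-0.03, -0.0, -0.06], [0.32, 0.46, -0.22]],
[[-0.03, -0.0, -0.06], [0.32, 0.46, -0.22]],
[[-0.03, -0.0, -0.06], [0.31, 0.46, -0.21]],
[[-0.03, -0.0, -0.06], [0.31, 0.47, -0.21]],
[[-0.03, -0.0, -0.06], [0.31, 0.47, -0.21]],
[[-0.03, -0.0, -0.06], [0.3, 0.47, -0.21]],
[[-0.03, -0.0, -0.06], [0.3, 0.48, -0.21]],
[[-0.03, -0.0, -0.06], [0.29, 0.48, -0.2]],
[[-0.03, -0.0, -0.06], [0.29, 0.48, -0.2]],
[[-0.03, -0.0, -0.06], [0.29, 0.49, -0.2]],
[[-0.03, -0.0, -0.06], [0.28, 0.49, -0.2]],
[[-0.03, -0.0, -0.06], [0.28, 0.49, -0.2]],
[[-0.03, -0.0, -0.06], [0.27, 0.5, -0.19]],
[[-0.04, -0.0, -0.06], [0.27, 0.5, -0.19]],
[[-0.03, -0.0, -0.06], [0.26, 0.5, -0.19]],
[[-0.04, -0.0, -0.06], [0.26, 0.51, -0.19]],
[[-0.03, -0.0, -0.05], [0.26, 0.51, -0.18]],
[[-0.04, -0.0, -0.06], [0.25, 0.51, -0.18]],
[[-0.03, -0.0, -0.05], [0.25, 0.52, -0.18]],
[[-0.04, -0.0, -0.06], [0.24, 0.52, -0.17]],
end [0.2513 0.382  0.2993]
```

Emit:
step_arm:
  commands:
    - [[-0.03,0,-0.04],[0,0.15,-0.3],5]
    - [[-0.03,0,-0.04],[0,0.3,-0.52],5]
    - [[-0.03,0,-0.04],[0,0.3,-0.52],5]
    - [[-0.03,0,-0.04],[0,0.3,-0.52],5]
    - [[-0.02,0,-0.04],[0,0.3,-0.52],5]
    - [[-0.02,0,-0.04],[0,0.3,-0.52],5]
    - [[-0.03,0,-0.04],[0.1,0.35,-0.5],5]
    - [[-0.03,0,-0.04],[0.2,0.4,-0.4],5]
    - [[-0.03,0,-0.05],[0.3,0.43,-0.3],5]
    - [[-0.03,0,-0.06],[0.35,0.43,-0.23],5]

```text
time: 7.45
ee_pos: [0.4632, 0.0716, 0.2766]
eef_rot: [0.24, 0.073, 0.968, -0.017]
contact_force: [0.2, 0.7, -5.0]
opening: 0.0136
grasp_force: 30.0
```

Emit:
step_arm:
  commands:
    - [[-0.03,0,-0.06],[0.34,0.43,-0.23],5]
    - [[-0.03,0,-0.06],[0.34,0.44,-0.23],5]
    - [[-0.03,0,-0.06],[0.34,0.44,-0.23],5]
    - [[-0.03,0,-0.06],[0.33,0.45,-0.22],5]
    - [[-0.03,0,-0.06],[0.33,0.45,-0.22],5]
    - [[-0.03,0,-0.06],[0.32,0.45,-0.22],5]
    - [[-0.03,0,-0.06],[0.32,0.46,-0.22],5]
    - [[-0.03,0,-0.06],[0.32,0.46,-0.22],5]
    - [[-0.03,0,-0.06],[0.31,0.46,-0.21],5]
    - [[-0.03,0,-0.06],[0.31,0.47,-0.21],5]

```text
time: 8.45
ee_pos: [0.3781, 0.1943, 0.2877]
eef_rot: [0.241, 0.027, 0.97, -0.006]
contact_force: [0.5, 0.5, -4.0]
opening: 0.0136
grasp_force: 30.0
```

```bash
python3 - <<'E'
from h import *
p,R,s=cur();print(p,R.as_matrix().round(3),s['qpos'],s['contact_force'],s['opening'])
dx=np.array([np.cos(np.radians(5)),np.sin(np.radians(5)),0])
lip=np.array([.4235,.397,0])-.035*dx
# stop short in x: 12 deg tilt on arrival
tp,tR=tipT(lip+[0,0,.17],5,15);print(tp);plan(tp,tR,14)
E
```

```text
[0.37810627 0.19427354 0.28772843] [[-0.883  0.055  0.467]
 [ 0.049  0.998 -0.025]
 [-0.467  0.001 -0.884]] [-0.05589652 -0.15429767 -0.66857794  2.28748022  0.40125472  0.66312737
  0.50056941] [ 0.45435159  0.5095678  -3.97494331] 0.013595591255317662
[0.28162125 0.38458722 0.30158382]
[[-0.03, 0.13, -0.07], [0.25, 0.53, -0.18]],
[[-0.02, 0.13, -0.07], [0.25, 0.53, -0.17]],
[[-0.03, 0.13, -0.07], [0.25, 0.53, -0.16]],
[[-0.02, 0.13, -0.07], [0.24, 0.54, -0.16]],
[[-0.03, 0.13, -0.07], [0.24, 0.54, -0.15]],
[[-0.02, 0.13, -0.07], [0.24, 0.54, -0.15]],
[[-0.03, 0.13, -0.07], [0.24, 0.55, -0.14]],
[[-0.02, 0.14, -0.07], [0.23, 0.55, -0.13]],
[[-0.03, 0.13, -0.07], [0.23, 0.55, -0.13]],
[[-0.02, 0.14, -0.07], [0.23, 0.55, -0.12]],
[[-0.03, 0.13, -0.07], [0.23, 0.56, -0.11]],
[[-0.02, 0.14, -0.06], [0.22, 0.56, -0.11]],
[[-0.03, 0.13, -0.07], [0.22, 0.56, -0.1]],
[[-0.02, 0.14, -0.06], [0.22, 0.56, -0.09]],
end [0.2817 0.3846 0.3015]
```

Emit:
step_arm:
  commands:
    - [[-0.03,0.1,-0.07],[0.25,0.53,-0.18],5]
    - [[-0.02,0.13,-0.07],[0.25,0.53,-0.17],5]
    - [[-0.03,0.13,-0.07],[0.25,0.53,-0.16],5]
    - [[-0.02,0.13,-0.07],[0.24,0.54,-0.16],5]
    - [[-0.03,0.13,-0.07],[0.24,0.54,-0.15],5]
    - [[-0.02,0.13,-0.07],[0.24,0.54,-0.15],5]
    - [[-0.03,0.13,-0.07],[0.24,0.55,-0.14],5]
    - [[-0.02,0.14,-0.07],[0.23,0.55,-0.13],5]
    - [[-0.03,0.13,-0.07],[0.23,0.55,-0.13],5]
    - [[-0.02,0.14,-0.07],[0.23,0.55,-0.12],5]

```text
time: 9.45
ee_pos: [0.3096, 0.3303, 0.2975]
eef_rot: [0.152, -0.024, 0.988, 0.001]
contact_force: [0.4, 0.1, -3.7]
opening: 0.0139
grasp_force: 30.0
```

Emit:
step_arm:
  commands:
    - [[-0.03,0.13,-0.07],[0.23,0.5,-0.11],5]
    - [[-0.02,0.14,-0.06],[0.22,0.4,-0.11],5]
    - [[0,0.1,-0.04],[0.15,0.25,-0.05],5]
    - [[0,0,0],[0,0,0],5]

```text
time: 9.85
ee_pos: [0.2919, 0.3579, 0.2995]
eef_rot: [0.126, -0.037, 0.991, 0.002]
contact_force: [-0.2, -0.2, -4.2]
opening: 0.0141
grasp_force: 30.0
```

```bash
python3 - <<'E'
from h import *
p,R,s=cur();print(p,R.as_matrix().round(3),s['qpos'],s['contact_force'],s['opening'])
f,d=bot.grab_frame('scene');cv2.imwrite('pics/s3.png',cv2.resize(f[80:240,300:500],(800,600)))
dx=np.array([np.cos(np.radians(5)),np.sin(np.radians(5)),0])
lip=np.array([.4235,.397,0])-.035*dx
P=None;sR=None
for tilt,z,n in((30,.145,5),(45,.13,6),(64,.125,9)):
    tp,tR=tipT(lip+[0,0,z],5,tilt);P,sR=plan(tp,tR,n,P,sR)
E
```

```text
[0.29194239 0.35788953 0.2994624 ] [[-0.965 -0.073  0.25 ]
 [-0.072  0.997  0.014]
 [-0.25  -0.004 -0.968]] [-0.23744371  0.06757868 -0.87860164  2.03839567  0.33381563  0.9592435
  0.3541205 ] [-0.21565422 -0.20977916 -4.1763338 ] 0.014145811674497816
[[-0.01, 0.41, -0.02], [-0.23, 0.23, 0.05]],
[[-0.01, 0.41, -0.02], [-0.23, 0.23, 0.04]],
[[-0.01, 0.41, -0.02], [-0.23, 0.23, 0.03]],
[[-0.01, 0.42, -0.02], [-0.24, 0.23, 0.01]],
[[-0.01, 0.41, -0.02], [-0.23, 0.22, 0.0]],
end [0.3191 0.3878 0.3   ]
[[0.0, 0.31, 0.0], [-0.28, 0.0, 0.01]],
[[0.0, 0.31, 0.0], [-0.28, 0.0, -0.01]],
[[0.0, 0.31, 0.0], [-0.29, 0.0, -0.02]],
[[0.0, 0.32, 0.0], [-0.28, 0.0, -0.03]],
[[0.0, 0.31, 0.0], [-0.28, 0.0, -0.04]],
[[0.0, 0.32, 0.0], [-0.28, 0.0, -0.06]],
end [0.3615 0.3915 0.2976]
[[0.0, 0.26, 0.0], [-0.25, 0.0, -0.05]],
[[0.0, 0.26, 0.0], [-0.24, 0.0, -0.06]],
[[0.0, 0.26, 0.0], [-0.24, 0.0, -0.07]],
[[0.0, 0.27, 0.0], [-0.24, 0.0, -0.08]],
[[0.0, 0.26, 0.0], [-0.23, 0.0, -0.08]],
[[0.0, 0.27, 0.0], [-0.23, 0.0, -0.09]],
[[0.0, 0.26, 0.0], [-0.23, 0.0, -0.11]],
[[0.0, 0.27, 0.0], [-0.23, 0.0, -0.11]],
[[0.0, 0.26, 0.0], [-0.22, 0.0, -0.12]],
end [0.4174 0.3964 0.2924]
```

View pics/s3.png

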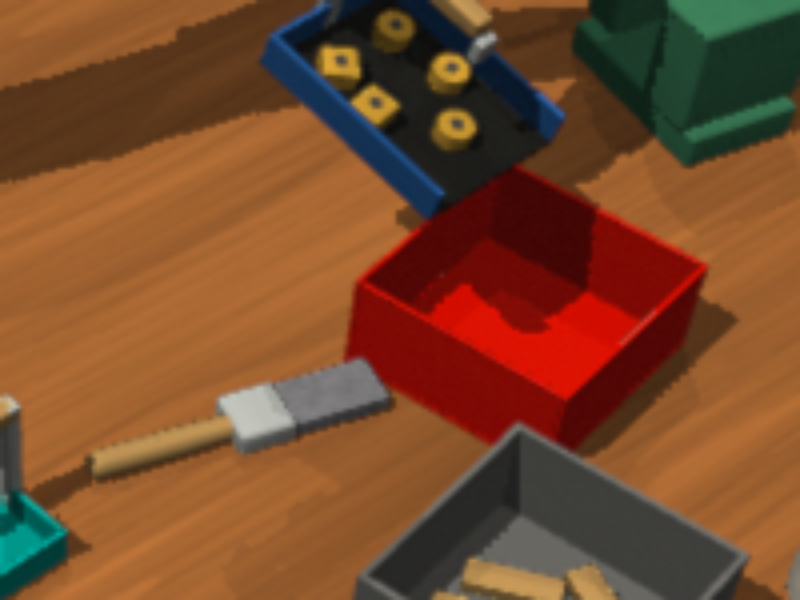

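Emit:
step_arm:
  commands:
    - [[0,0.4,-0.02],[-0.23,0.23,0.05],5]
    - [[0,0.4,-0.02],[-0.23,0.23,0.04],5]
    - [[0,0.4,-0.02],[-0.23,0.23,0.03],5]
    - [[0,0.42,-0.02],[-0.24,0.23,0.01],5]
    - [[0,0.42,-0.02],[-0.23,0.22,0],5]
    - [[0,0.31,0],[-0.28,0,0.01],5]
    - [[0,0.31,0],[-0.28,0,0],5]
    - [[0,0.31,0],[-0.29,0,-0.02],5]
    - [[0,0.32,0],[-0.28,0,-0.03],5]
    - [[0,0.31,0],[-0.28,0,-0.04],5]

```text
time: 10.9
ee_pos: [0.3558, 0.3898, 0.2977]
eef_rot: [-0.124, -0.042, 0.991, -0.009]
contact_force: [-0.6, -0.5, -4.1]
opening: 0.0139
grasp_force: 30.0
```

Emit:
step_arm:
  commands:
    - [[0,0.32,0],[-0.28,0,-0.06],5]
    - [[0,0.26,0],[-0.25,0,-0.05],5]
    - [[0,0.26,0],[-0.24,0,-0.06],5]
    - [[0,0.26,0],[-0.24,0,-0.07],5]
    - [[0,0.26,0],[-0.24,0,-0.08],5]
    - [[0,0.26,0],[-0.23,0,-0.08],5]
    - [[0,0.27,0],[-0.23,0,-0.09],5]
    - [[0,0.27,0],[-0.23,0,-0.1],5]
    - [[0,0.27,0],[-0.23,0,-0.11],5]
    - [[0,0.26,0],[-0.22,0,-0.12],5]

```text
time: 11.9
ee_pos: [0.4192, 0.3953, 0.2919]
eef_rot: [-0.306, -0.039, 0.951, -0.017]
contact_force: [0.1, 0.3, -1.8]
opening: 0.0134
grasp_force: 30.0
```

Emit:
step_arm:
  commands:
    - [[0,0,0],[0,0,0],5]
    - [[0,0,0],[0,0,0],5]
    - [[0,0,0],[0,0,0],5]
    - [[0,0,0],[0,0,0],5]

```text
time: 12.3
ee_pos: [0.417, 0.3962, 0.293]
eef_rot: [-0.306, -0.04, 0.951, -0.016]
contact_force: [0.3, 1.2, -2.1]
opening: 0.0135
grasp_force: 30.0
```

```bash
python3 - <<'E'
from h import *
p,R,s=cur();print(p,R.as_matrix().round(3),s['qpos'],s['contact_force'],s['opening'])
f,d=bot.grab_frame('scene');g,_=bot.grab_frame('wrist');cv2.imwrite('pics/s4.png',np.hstack([cv2.resize(f[90:230,350:490],(400,400)),cv2.resize(g[80:400,150:470],(400,400))]))
E
```

```text
[0.41701774 0.3962299  0.29298196] [[-0.81  -0.087 -0.581]
 [-0.067  0.996 -0.056]
 [ 0.583 -0.006 -0.812]] [-0.18483773  0.74237946 -0.79259768  1.36106828  0.04989419  1.65807729
  0.70529   ] [ 0.25858402  1.19452818 -2.10067999] 0.013469297866865276
```

View pics/s4.png

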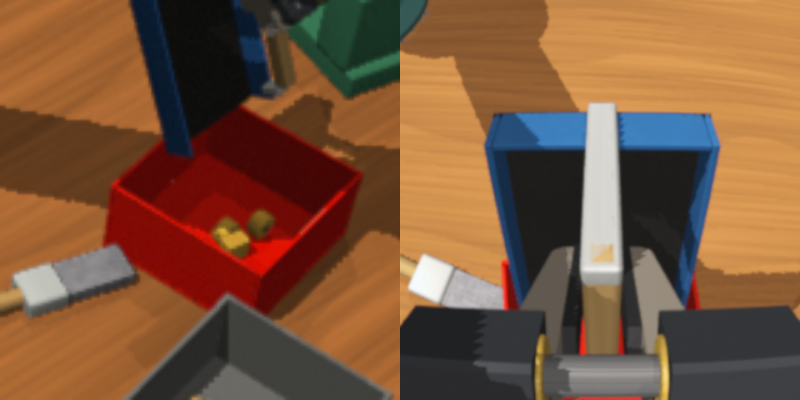

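The tray is empty: the wrist force fell to about 2.1 N, and the wrist view shows a bare floor with an unchanged grip. The bin shows fittings at crop (240,230), and I'll count them once the tray is clear. Now level it and head for the rail.

```bash
python3 - <<'E'
from h import *
from ik import ik
p,R,s=cur();q=np.array(s['qpos'])
rx=np.array([np.cos(np.radians(-70.5)),np.sin(np.radians(-70.5)),0]);m=np.array([.5255,-.4115,0])
def hang(xr,zr,yaw=-70.5,lean=28): # rail at tray (xr,zr)
    o=m-rx*xr+[0,0,.190-zr];R=toolR(yaw,lean);return o+rx*-.060+[0,0,.098]-R.apply([0,0,.006]),R
W=[(np.array([.385,.37,.36]),toolR(2,0),7),(np.array([.38,.30,.36]),toolR(-5,26),7),(np.array([.42,.02,.33]),toolR(-40,28),13),hang(.115,.052)+(13,)]
for xr,zr in((.115,.052),(-.016,.052),(-.016,.083)):
    t=hang(xr,zr);print(t[0],[np.round(v,2) for v in ik(*t,q)])
for a,b,n in W:print(a,[np.round(v,2) for v in ik(a,b,q)])
P=sR=None
for a,b,n in W[:3]:P,sR=plan(a,b,n,P,sR)
E
```

```text
[ 0.46614352 -0.24388248  0.24129769] [array([ 0.34,  0.13, -0.16,  2.16,  0.7 ,  0.7 ,  0.02]), np.float64(0.02), np.float64(0.01)]
[ 0.50987222 -0.36736851  0.24129769] [array([ 0.42,  0.28, -0.02,  1.96,  0.61,  0.63,  0.3 ]), np.float64(0.02), np.float64(0.01)]
[ 0.50987222 -0.36736851  0.21029769] [array([0.38, 0.33, 0.03, 1.98, 0.64, 0.56, 0.25]), np.float64(0.02), np.float64(0.01)]
[0.385 0.37  0.36 ] [array([-0.11,  0.2 , -0.8 ,  1.76,  0.15,  1.24,  0.66]), np.float64(0.01), np.float64(0.0)]
[0.38 0.3  0.36] [array([-0.16, -0.14, -0.74,  2.09,  0.34,  0.91,  0.41]), np.float64(0.01), np.float64(0.01)]
[0.42 0.02 0.33] [array([ 0.13, -0.24, -0.47,  2.26,  0.39,  0.86,  0.31]), np.float64(0.02), np.float64(0.01)]
[ 0.46614352 -0.24388248  0.24129769] [array([ 0.34,  0.13, -0.16,  2.16,  0.7 ,  0.7 ,  0.02]), np.float64(0.02), np.float64(0.01)]
[[-0.02, -0.64, 0.05], [0.38, -0.14, -0.2]],
[[-0.02, -0.64, 0.05], [0.36, -0.14, -0.23]],
[[-0.02, -0.64, 0.05], [0.34, -0.14, -0.26]],
[[-0.03, -0.64, 0.05], [0.31, -0.14, -0.29]],
[[-0.02, -0.63, 0.05], [0.29, -0.14, -0.32]],
[[-0.03,
[... 329 characters left out ...]
 -0.46, 0.12], [0.01, -0.4, -0.0]],
[[0.03, -0.47, 0.13], [0.0, -0.4, -0.0]],
end [0.3801 0.3001 0.36  ]
[[0.15, -0.02, 0.3], [-0.14, -0.85, 0.17]],
[[0.15, -0.02, 0.3], [-0.17, -0.84, 0.19]],
[[0.15, -0.02, 0.3], [-0.21, -0.83, 0.21]],
[[0.15, -0.02, 0.3], [-0.24, -0.81, 0.22]],
[[0.15, -0.02, 0.3], [-0.27, -0.8, 0.24]],
[[0.15, -0.02, 0.3], [-0.3, -0.78, 0.26]],
[[0.16, -0.02, 0.3], [-0.34, -0.76, 0.27]],
[[0.15, -0.02, 0.3], [-0.37, -0.74, 0.29]],
[[0.16, -0.02, 0.3], [-0.4, -0.71, 0.31]],
[[0.15, -0.02, 0.3], [-0.42, -0.69, 0.33]],
[[0.16, -0.01, 0.3], [-0.45, -0.66, 0.34]],
[[0.15, -0.02, 0.3], [-0.48, -0.64, 0.36]],
[[0.16, -0.01, 0.29], [-0.5, -0.61, 0.37]],
end [0.4199 0.0201 0.3299]
```

Emit:
step_arm:
  commands:
    - [[-0.02,-0.4,0.05],[0.3,-0.14,-0.25],5]
    - [[-0.02,-0.64,0.05],[0.36,-0.14,-0.23],5]
    - [[-0.02,-0.64,0.05],[0.34,-0.14,-0.26],5]
    - [[-0.03,-0.64,0.05],[0.31,-0.14,-0.29],5]
    - [[-0.02,-0.63,0.05],[0.29,-0.14,-0.32],5]
    - [[-0.03,-0.64,0.05],[0.26,-0.14,-0.34],5]
    - [[-0.02,-0.63,0.05],[0.22,-0.14,-0.37],5]
    - [[0.03,-0.46,0.12],[0.04,-0.4,0],5]
    - [[0.03,-0.46,0.12],[0.04,-0.4,0],5]
    - [[0.03,-0.47,0.12],[0.03,-0.4,0],5]

```text
time: 13.4
ee_pos: [0.3863, 0.34, 0.3609]
eef_rot: [0.081, 0.008, 0.997, -0.007]
contact_force: [0.2, -0.0, -2.5]
opening: 0.0137
grasp_force: 30.0
```

Emit:
step_arm:
  commands:
    - [[0.03,-0.46,0.12],[0.02,-0.4,0],5]
    - [[0.03,-0.47,0.13],[0,-0.4,0],5]
    - [[0.03,-0.47,0.12],[0,-0.4,0],5]
    - [[0.03,-0.47,0.13],[0,-0.4,0],5]
    - [[0.15,-0.2,0.3],[-0.14,-0.7,0.17],5]
    - [[0.15,-0.02,0.3],[-0.17,-0.84,0.19],5]
    - [[0.15,-0.02,0.3],[-0.21,-0.83,0.21],5]
    - [[0.15,-0.02,0.3],[-0.24,-0.81,0.22],5]
    - [[0.15,-0.02,0.3],[-0.27,-0.8,0.24],5]
    - [[0.15,-0.02,0.3],[-0.3,-0.78,0.26],5]

```text
time: 14.4
ee_pos: [0.4038, 0.1724, 0.3474]
eef_rot: [0.226, 0.18, 0.956, -0.048]
contact_force: [0.6, 0.0, -2.2]
opening: 0.0137
grasp_force: 30.0
```

```bash
python3 - <<'E'
from h import *
p,R,s=cur();print(p,R.as_matrix().round(3),s['qpos'],s['contact_force'],s['opening'])
f,d=bot.grab_frame('scene');g,_=bot.grab_frame('top');cv2.imwrite('pics/s5.png',np.hstack([cv2.resize(f[110:210,380:480],(400,400)),cv2.resize(g[225:305,112:192],(400,400))]))
P,sR=plan(np.array([.43,.0,.32]),toolR(-42,28),8)
P,sR=plan(np.array([.4661,-.2439,.2413]),toolR(-70.5,28),14,P,sR)
E
```

```text
[0.40381488 0.1724102  0.3473922 ] [[-0.833  0.366  0.415]
 [ 0.323  0.931 -0.173]
 [-0.449 -0.01  -0.893]] [-1.40968857e-03 -1.26611638e-01 -6.88851627e-01  2.11483916e+00
  4.11750668e-01  9.41102884e-01  2.89421677e-01] [ 0.55936019  0.03681878 -2.19504781] 0.013739450900597831
[[0.14, -0.02, 0.29], [-0.33, -0.74, 0.32]],
[[0.14, -0.02, 0.29], [-0.35, -0.73, 0.34]],
[[0.14, -0.02, 0.29], [-0.38, -0.7, 0.35]],
[[0.14, -0.02, 0.29], [-0.41, -0.68, 0.37]],
[[0.13, -0.02, 0.29], [-0.44, -0.66, 0.38]],
[[0.14, -0.02, 0.29], [-0.46, -0.63, 0.4]],
[[0.13, -0.01, 0.28], [-0.48, -0.6, 0.41]],
[[0.14, -0.02, 0.28], [-0.51, -0.58, 0.42]],
end [ 4.300e-01 -1.000e-04  3.201e-01]
[[0.12, 0.0, 0.23], [-0.37, -0.45, 0.45]],
[[0.12, 0.0, 0.22], [-0.39, -0.43, 0.46]],
[[0.12, 0.0, 0.23], [-0.4, -0.41, 0.47]],
[[0.12, 0.0, 0.22], [-0.41, -0.39, 0.48]],
[[0.12, 0.0, 0.23], [-0.42, -0.37, 0.48]],
[[0.12, 0.0, 0.22], [-0.44, -0.34, 0.49]],
[[0.12, 0.0, 0.23], [-0.45, -0.32, 0.49]],
[[0.12, 0.0, 0.22], [-0.46, -0.3, 0.5]],
[[0.12, 0.0, 0.23], [-0.46, -0.28, 0.5]],
[[0.12, 0.0, 0.22], [-0.47, -0.25, 0.51]],
[[0.12, 0.0, 0.23], [-0.48, -0.23, 0.51]],
[[0.12, 0.0, 0.22], [-0.49, -0.21, 0.51]],
[[0.12, 0.0, 0.22], [-0.5, -0.18, 0.52]],
[[0.11, 0.0, 0.23], [-0.5, -0.17, 0.52]],
end [ 0.466  -0.244   0.2414]
```

View pics/s5.png

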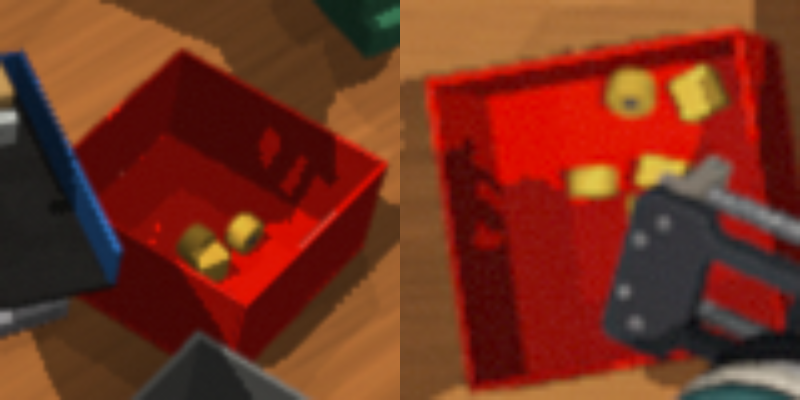

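Four fittings are clear in the bin at right-crop (630,92), (697,92), (593,182) and (660,170). A fifth shows its edge at (635,205) beside the arm; I'll recheck. On to the rail.

Emit:
step_arm:
  commands:
    - [[0.14,-0.02,0.29],[-0.33,-0.74,0.32],5]
    - [[0.14,-0.02,0.29],[-0.35,-0.73,0.34],5]
    - [[0.14,-0.02,0.29],[-0.38,-0.7,0.35],5]
    - [[0.14,-0.02,0.29],[-0.41,-0.68,0.37],5]
    - [[0.13,-0.02,0.29],[-0.44,-0.66,0.38],5]
    - [[0.14,-0.02,0.29],[-0.46,-0.63,0.4],5]
    - [[0.13,-0.01,0.28],[-0.48,-0.6,0.41],5]
    - [[0.14,-0.02,0.28],[-0.5,-0.58,0.42],5]
    - [[0.12,0,0.23],[-0.37,-0.45,0.45],5]
    - [[0.12,0,0.22],[-0.39,-0.43,0.46],5]

```text
time: 15.5
ee_pos: [0.4362, -0.0324, 0.3088]
eef_rot: [0.223, 0.378, 0.894, -0.094]
contact_force: [-0.4, -0.5, -1.6]
opening: 0.0142
grasp_force: 30.0
```

Emit:
step_arm:
  commands:
    - [[0.12,0,0.23],[-0.4,-0.41,0.47],5]
    - [[0.12,0,0.22],[-0.41,-0.39,0.48],5]
    - [[0.12,0,0.23],[-0.42,-0.37,0.48],5]
    - [[0.12,0,0.22],[-0.44,-0.34,0.49],5]
    - [[0.12,0,0.23],[-0.45,-0.32,0.49],5]
    - [[0.12,0,0.22],[-0.46,-0.3,0.5],5]
    - [[0.12,0,0.23],[-0.46,-0.28,0.5],5]
    - [[0.12,0,0.22],[-0.47,-0.25,0.51],5]
    - [[0.12,0,0.23],[-0.48,-0.23,0.4],5]
    - [[0,0,0],[0,0,0],5]

```text
time: 16.5
ee_pos: [0.4598, -0.1884, 0.2599]
eef_rot: [0.204, 0.516, 0.822, -0.128]
contact_force: [0.1, 0.6, -2.2]
opening: 0.0135
grasp_force: 30.0
```

```bash
python3 - <<'E'
from h import *
p,R,s=cur();print(p,R.as_matrix().round(3),s['qpos'],s['contact_force'],s['opening'])
f,d=bot.grab_frame('scene');g,_=bot.grab_frame('top');cv2.imwrite('pics/s6.png',np.hstack([cv2.resize(f[230:430,90:290],(400,400)),cv2.resize(g[225:305,112:192],(400,400))]))
P=pts('scene',d);h=cv2.cvtColor(f,cv2.COLOR_BGR2HSV);b=(h[...,0]>105)&(h[...,0]<130)&(h[...,1]>120)&(d>0)&(P[...,0]<.62)
k,l,st,c=cv2.connectedComponentsWithStats(b.astype('uint8'))
for i in range(1,k):
    if st[i][4]>60:q=P[l==i];print(st[i],q.mean(0).round(3),q.min(0).round(3),q.max(0).round(3))
P,sR=plan(np.array([.4661,-.2439,.2413]),toolR(-70.5,28),4)
P,sR=plan(np.array([.5099,-.3674,.2413]),toolR(-70.5,28),10,P,sR)
E
```

```text
[ 0.45977359 -0.18842252  0.25990458] [[-0.383  0.901  0.203]
 [ 0.796  0.434 -0.422]
 [-0.469  0.    -0.883]] [ 0.36510503  0.08226001 -0.3107757   2.16885728  0.67605964  0.76292393
  0.03926056] [ 0.07571976  0.62211673 -2.1573728 ] 0.013485539187277847
[178 243  45  63 381] [ 0.448 -0.282  0.175] [ 0.406 -0.337  0.157] [ 0.477 -0.201  0.187]
[228 248  14  11  78] [ 0.442 -0.19   0.171] [ 0.428 -0.199  0.158] [ 0.455 -0.184  0.186]
[224 254  42  75 575] [ 0.524 -0.215  0.174] [ 0.459 -0.292  0.154] [ 0.57  -0.158  0.188]
[[0.1, -0.0, 0.18], [-0.39, -0.2, 0.42]],
[[0.1, -0.0, 0.18], [-0.4, -0.18, 0.43]],
[[0.09, -0.0, 0.17], [-0.4, -0.17, 0.43]],
[[0.1, -0.01, 0.18], [-0.41, -0.15, 0.43]],
end [ 0.4661 -0.2439  0.2414]
[[-0.0, 0.0, -0.0], [-0.46, 0.0, 0.25]],
[[-0.0, 0.0, -0.0], [-0.46, 0.0, 0.25]],
[[-0.0, 0.0, -0.0], [-0.46, 0.0, 0.25]],
[[-0.0, 0.0, -0.0], [-0.46, 0.0, 0.24]],
[[-0.0, 0.0, -0.0], [-0.46, 0.0, 0.25]],
[[-0.0, 0.0, -0.0], [-0.46, 0.0, 0.24]],
[[-0.0, 0.0, -0.0], [-0.47, 0.0, 0.25]],
[[-0.0, 0.0, -0.0], [-0.46, 0.0, 0.24]],
[[-0.0, 0.0, -0.0], [-0.47, 0.0, 0.25]],
[[-0.0, 0.0, -0.0], [-0.46, 0.01, 0.24]],
end [ 0.5099 -0.3672  0.2413]
```

View pics/s6.png

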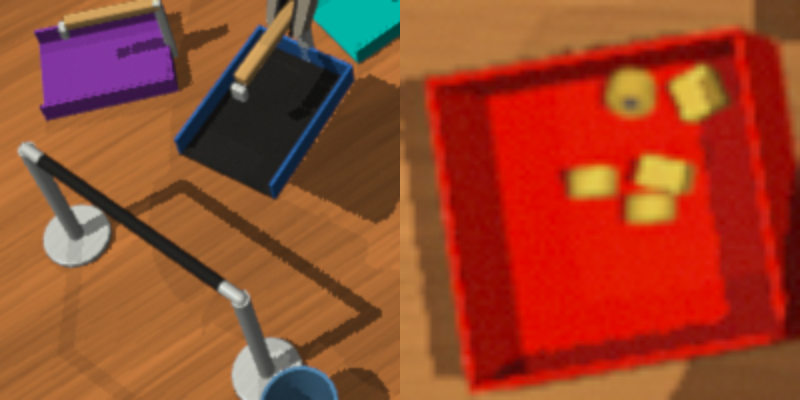

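All five fittings now show in the bin at right-crop (630,92), (697,92), (593,182), (663,173) and (650,208). The tray is level and faces the rail. I'll enter under the catch.

Emit:
step_arm:
  commands:
    - [[0.1,0,0.18],[-0.39,-0.2,0.42],5]
    - [[0.1,0,0.18],[-0.4,-0.18,0.43],5]
    - [[0.1,0,0.17],[-0.4,-0.17,0.43],5]
    - [[0.09,0,0.18],[-0.41,-0.15,0.43],5]
    - [[0,0,0],[0,0,0],5]
    - [[0,0,0],[0,0,0],5]

```text
time: 17.2
ee_pos: [0.4658, -0.2441, 0.2411]
eef_rot: [0.197, 0.56, 0.792, -0.14]
contact_force: [0.2, 0.9, -2.9]
opening: 0.014
grasp_force: 30.0
```

```bash
python3 - <<'E'
from h import *
p,R,s=cur();print(p,R.as_matrix().round(3),s['contact_force'])
f,d=bot.grab_frame('scene');P=pts('scene',d);h=cv2.cvtColor(f,cv2.COLOR_BGR2HSV)
m=(d>0)&(P[...,2]>.183)&(P[...,2]<.2)&(h[...,2]<90)&(P[...,1]<-.36)&(P[...,0]<.7)&(P[...,0]>.4)
q=P[m];v=cv2.fitLine(q[:,:2].astype('f4'),cv2.DIST_L2,0,.01,.01).ravel();print('rail',len(q),q.mean(0),np.degrees(np.arctan2(v[1],v[0])))
P2,sR=plan(np.array([.5099,-.3674,.2413]),toolR(-70.5,28),10)
E
```

```text
[ 0.46584488 -0.24411788  0.2411169 ] [[-0.294  0.943  0.155]
 [ 0.833  0.333 -0.442]
 [-0.468 -0.001 -0.883]] [ 0.1891187   0.88856806 -2.91435715]
rail 781 [ 0.52934309 -0.41179784  0.19386946] 18.40794
[[-0.0, -0.0, 0.0], [-0.46, 0.0, 0.25]],
[[-0.0, -0.0, 0.0], [-0.46, 0.0, 0.25]],
[[-0.0, -0.0, 0.0], [-0.46, 0.0, 0.25]],
[[-0.0, -0.0, 0.0], [-0.47, 0.0, 0.24]],
[[-0.0, -0.0, 0.0], [-0.46, 0.0, 0.25]],
[[-0.0, -0.0, 0.0], [-0.47, 0.0, 0.24]],
[[-0.0, -0.0, 0.0], [-0.46, 0.0, 0.25]],
[[-0.0, -0.0, 0.0], [-0.47, 0.0, 0.24]],
[[-0.0, -0.0, 0.0], [-0.46, 0.0, 0.25]],
[[-0.0, -0.01, 0.0], [-0.47, 0.0, 0.24]],
end [ 0.5098 -0.3674  0.2414]
```

Emit:
step_arm:
  commands:
    - [[0,0,0],[-0.46,0,0.25],5]
    - [[0,0,0],[-0.46,0,0.25],5]
    - [[0,0,0],[-0.46,0,0.25],5]
    - [[0,0,0],[-0.47,0,0.24],5]
    - [[0,0,0],[-0.46,0,0.25],5]
    - [[0,0,0],[-0.47,0,0.24],5]
    - [[0,0,0],[-0.46,0,0.25],5]
    - [[0,0,0],[-0.47,0,0.24],5]
    - [[0,0,0],[-0.46,0,0.25],5]
    - [[0,0,0],[-0.47,0,0.24],5]

```text
time: 18.25
ee_pos: [0.5101, -0.3687, 0.2416]
eef_rot: [0.197, 0.56, 0.792, -0.14]
contact_force: [0.1, 0.0, -3.3]
opening: 0.0135
grasp_force: 30.0
```

Emit:
step_arm:
  commands:
    - [[0,0,0],[0,0,0],5]
    - [[0,0,0],[0.1,0,0.19],5]
    - [[0,0,0],[0.1,0,0.19],5]
    - [[0,0,0],[0.1,0,0.19],5]
    - [[0,0,0],[0.1,0,0.19],5]
    - [[0,0,0],[0.1,0,0.15],5]
    - [[0,0,0],[0,0,0],5]
    - [[0,0,0],[0,0,0],5]

```text
time: 19.05
ee_pos: [0.5097, -0.3672, 0.2157]
eef_rot: [0.197, 0.56, 0.792, -0.14]
contact_force: [0.4, 0.6, -2.0]
opening: 0.0135
grasp_force: 30.0
```

```bash
python3 - <<'E'
from h import *
p,R,s=cur();print(p,R.as_matrix().round(3),s['contact_force'],s['torque'])
f,d=bot.grab_frame('scene');cv2.imwrite('pics/s7.png',cv2.resize(f[260:440,70:310],(800,600)))
E
```

```text
[ 0.50972858 -0.36724837  0.21571274] [[-0.295  0.943  0.156]
 [ 0.832  0.334 -0.442]
 [-0.469 -0.    -0.883]] [ 0.4255805   0.60665497 -1.96654775] [ 0.67977005  0.30233864 -0.04717306]
```

View pics/s7.png

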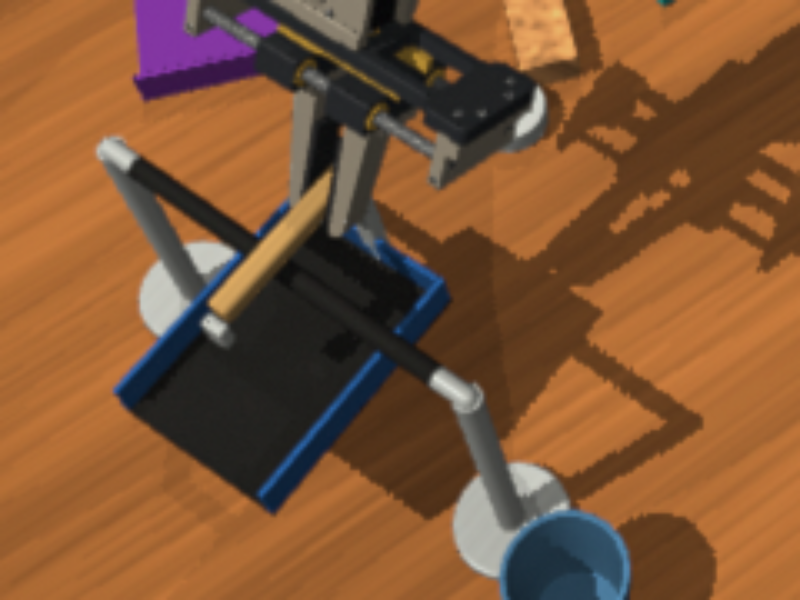

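The bar crosses over the rail near its middle at (270,255), and the tray is level. About 7 mm is left to lower.

Emit:
step_arm:
  commands:
    - [[0,0,0],[0.05,0,0.09],5]
    - [[0,0,0],[0.05,0,0.09],5]
    - [[0,0,0],[0.02,0,0.04],5]
    - [[0,0,0],[0,0,0],5]
    - [[0,0,0],[0,0,0],5]

```text
time: 19.6
ee_pos: [0.5096, -0.3673, 0.2095]
eef_rot: [0.197, 0.56, 0.792, -0.14]
contact_force: [0.8, -1.3, -2.6]
opening: 0.0138
grasp_force: 30.0
```

Emit:
step_arm:
  commands:
    - [[0,0,0],[0.02,0,0.04],5]
    - [[0,0,0],[0,0,0],5]
    - [[0,0,0],[0,0,0],5]

```text
time: 19.9
ee_pos: [0.5099, -0.3674, 0.2089]
eef_rot: [0.198, 0.56, 0.792, -0.14]
contact_force: [-0.8, 1.0, 1.2]
opening: 0.014
grasp_force: 30.0
```

The rail now carries the tray: the vertical wrist force went from -2.6 to +1.2 N. Releasing.

Emit:
step_arm:
  commands:
    - [[0,0,0],[0,0,0],16]
    - [[0,0,0],[0,0,0],18]
    - [[0,0,0],[0,0,0],22]
    - [[0,0,0],[0,0,0],30]
    - [[0,0,0],[0,0,0],45]
    - [[0,0,0],[0,0,0],50]
    - [[0,0,0],[0,0,0],50]
    - [[0,0,0],[0,0,0],50]

```text
time: 20.7
ee_pos: [0.5096, -0.3674, 0.2084]
eef_rot: [0.197, 0.56, 0.792, -0.14]
contact_force: [0.2, 0.1, 0.4]
opening: 0.0498
grasp_force: 0.0
```

Emit:
step_arm:
  commands:
    - [[0,0,0],[0,0,-0.3],50]
    - [[0,0,0],[0,0,-0.5],50]
    - [[0,0,0],[0,0,-0.7],50]
    - [[0,0,0],[0,0,-0.8],50]
    - [[0,0,0],[0,0,-0.8],50]
    - [[0,0,0],[0,0,-0.8],50]
    - [[0,0,0],[0,0,-0.6],50]
    - [[0,0,0],[0,0,0],50]
    - [[0,0,0],[0,0,0],50]

```text
time: 21.6
ee_pos: [0.492, -0.3175, 0.3082]
eef_rot: [0.198, 0.56, 0.792, -0.14]
contact_force: [-0.1, -0.6, -0.7]
opening: 0.0499
grasp_force: 0.0
```

Emit:
step_arm:
  commands:
    - [[0,0,0],[0,0,0],50]
    - [[0,0,0],[0,0,0],50]
    - [[0,0,0],[0,0,0],50]
    - [[0,0,0],[0,0,0],50]
    - [[0,0,0],[0,0,0],50]
    - [[0,0,0],[0,0,0],50]
    - [[0,0,0],[0,0,0],50]
    - [[0,0,0],[0,0,0],50]
    - [[0,0,0],[0,0,0],50]
    - [[0,0,0],[0,0,0],50]

```text
time: 22.6
ee_pos: [0.4921, -0.3176, 0.3078]
eef_rot: [0.197, 0.56, 0.792, -0.14]
contact_force: [-0.2, 0.1, 0.6]
opening: 0.0502
grasp_force: 0.0
```

```bash
python3 - <<'E'
from h import *
p,R,s=cur();print(p,s['contact_force'],s['opening'],s['time'])
f,d=bot.grab_frame('scene');g,_=bot.grab_frame('top');f2,d2=bot.grab_frame('scene')
roi=np.s_[260:440,90:290];print('motion',cv2.absdiff(f[roi],f2[roi]).mean())
P=pts('scene',d);h=cv2.cvtColor(f,cv2.COLOR_BGR2HSV);b=(h[...,0]>105)&(h[...,0]<130)&(h[...,1]>120)&(d>0)&(P[...,2]>.05)&(P[...,0]<.62)
q=P[b];print(q.min(0).round(3),q.max(0).round(3))
cv2.imwrite('pics/s8.png',np.hstack([cv2.resize(f[260:440,90:270],(400,400)),cv2.resize(g[225:305,112:192],(400,400))]))
E
```

```text
[ 0.49206058 -0.31757259  0.30776427] [-0.1873106   0.05195988  0.60468785] 0.05017419156111199 22.6
motion 0.5536574074074074
[ 0.456 -0.513  0.101] [ 0.607 -0.231  0.451]
```

View pics/s8.png

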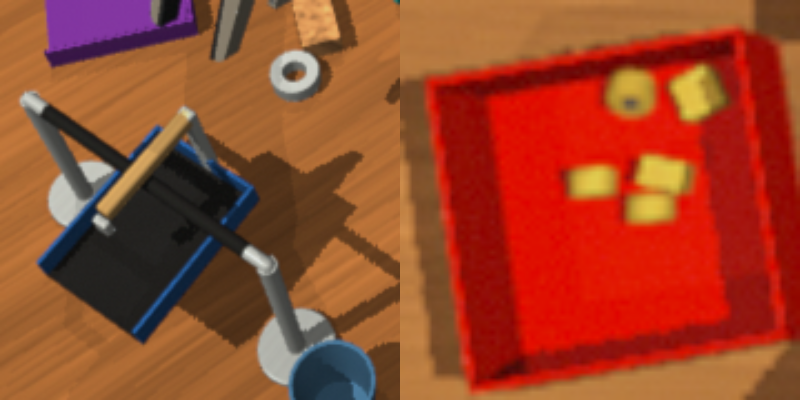

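The tray hangs by itself on the rail, level and between the posts, with the bar crossing the rail at (150,185). All five fittings lie in the bin and the gripper is clear. Handing in.

Emit:
step_arm:
  commands:
    - [[0,0,0],[0,0,0],50]
    - [[0,0,0],[0,0,0],50]
    - [[0,0,0],[0,0,0],50]
    - [[0,0,0],[0,0,0],50]
    - [[0,0,0],[0,0,0],50]
    - [[0,0,0],[0,0,0],50]
    - [[0,0,0],[0,0,0],50]
    - [[0,0,0],[0,0,0],50]
    - [[0,0,0],[0,0,0],50]
    - [[0,0,0],[0,0,0],50]

```text
time: 23.75
ee_pos: [0.492, -0.3176, 0.3077]
eef_rot: [0.197, 0.56, 0.792, -0.14]
contact_force: [0.4, -0.0, 0.5]
opening: 0.0501
grasp_force: 0.0
```

```bash
python3 -c "
from plant import bot
print(bot.job_done())"
```

```text
the job is handed in; nothing more can be done
None
```

I handed the job in at about 24 s: all five fittings are in the red bin, and the empty blue tray hangs level on the rail between the posts with the gripper clear; the hand-in call returned no verdict.

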